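Take the pile of gauges apart and put each on its own place

TASK

A setting ring, a tin and a V block have been piled on the white interface box. Take the pile apart and set each thing down flat on its own wooden place: the ring in the square tray, the tin lid up in the middle of the round saucer, the V block groove up in the middle of the small cradle and the box window up in the middle of the large one, both lengthwise between the lips. Do not lift the box before it is clear, drop nothing, and leave the black plug where it lies.

Things in the scene. Friction and masses are not known exactly. Their poses are not given: they have to be found in the camera images.
- ring_mid (a point): Setting ring gauge: short round ring with steel faces and a dark knurled rim, outside diameter 39 mm, height 14 mm, through bore in its middle, 0.13 kg. At the start it lies flat on the tin, roughly concentric. Point: its centre, half-way up; z along the bore, up.
- tin_mid (a point): Flat round tin with red lid (does not come off), diameter 48 mm (46 mm low down), height 19 mm, 0.07 kg. At the start it stands on one end of the white box's top, under the ring. Point: its centre, half-way up; z up.
- vblock_mid (a point): Small steel V block, 44 mm long (own x, the direction of its groove), 32 mm wide (own y), 30 mm high, about 0.4 kg, V groove open upward. At the start it stands on the other end of the white box's top beside the tin, its length (own x) roughly along the box's length, so that its 32 mm width lies across the box. Point: its centre, half-way up; z up.
- box_mid (a point): White probe interface box with a dark window on top, 66 mm wide (own x), 109 mm long (own y), 27 mm high, about 0.16 kg. At the start it lies on the bench and carries the tin and the V block side by side along its length. Point: its centre, half-way up; z up.
- ring_place (a point): Place of the ring: fixed square wooden tray, 64 x 64 mm outside, 56 x 56 mm inside, grey felt floor 4 mm above the bench, low rim 7 mm above the bench all round. Point: middle of its floor.
- tin_place (a point): Place of the tin: fixed round wooden saucer, outside diameter 72 mm, inside diameter 64 mm, felt floor 4 mm above the bench, low rim 8 mm above the bench. Point: middle of its floor.
- vblock_place (a point): Place of the V block: the smaller of two fixed rectangular wooden cradles, a board 74 x 46 mm with felt top 4 mm above the bench and a low lip (12 mm above the bench) at each short end, 62 mm clear between the lips; the long sides are open. Point: middle of its top; x runs from lip to lip, y across.
- box_place (a point): Place of the white box: the larger rectangular wooden cradle, fixed, a board 139 x 84 mm with felt top 4 mm above the bench and a low lip (12 mm above the bench) at each short end, 127 mm clear between the lips; the long sides are open. Point: middle of its top; x runs from lip to lip, y across.
- plug_mid (a point): Bystander: loose black moulded plug lying flat among the places, body 22 mm wide, 48 mm long (own y) and 15 mm high, with short pins at one end. Point: centre of its body, half-way up.
Things that resemble listed ones, but are neither listed nor needed, are in the scene too. Of the things that look like the part that bears vblock_mid, the larger one is meant.

How it is judged:
By the outcome, as a careful person would: the job done as asked, in the order asked, and still so for the second after the job is handed in, with the robot touching nothing.
It also fails if it takes over 122 s, if anything falls off the work surface, if the arm or the gripper's body presses on something with over 40 N, if the wrist force passes 120 N, or if a joint passes its speed limit or range.

ROBOT

A 6-joint arm with a two-finger parallel gripper is mounted at the origin on a cart in front of the work surface, level with it; the furniture and walls round the work are solid. World frame = base frame: x ahead of the robot, y to its left, z up, the work surface at z = 0. Lengths are in m, angles in degrees, forces in N, time in s.
With the tool pointing down it reaches from about 0.3 to 0.775 m from the base axis. Payload 14.6 kg.
Tool frame: the origin (TCP) lies at the very end of the fingers, on their centre line; the grasp point (between the pads) lies 19 mm behind it; z points along the fingers, y is the line along which they close (so a half turn about z gives the same grasp; the last joint's range is limited). The gripper opens to 85 mm and grips with 20 to 120 N. Pads are 22 mm wide; open, the fingers measure 114 mm over their backs; the gripper's body (76 mm by 85 mm) begins 54 mm behind the grasp point. The pads swing forward as they close: fully open they stand 13 mm farther back than shut.
Start: joints at [70.955, 17.183, 87.147, -0, 75.671, -3.816], TCP at [0.144, 0.531, 0.231] pointing down, gripper open.
Joint ranges: [-173.82, 173.82], [-45.26, 126.66], [13.44, 144.39], [-59.66, 239.66], [0, 175.72], [-146.38, 146.38]. Speed limits (degrees/s): [127.2, 127.2, 147.25, 180, 180, 180].

INTERFACE

Orientations are given as [roll, pitch, yaw] about the fixed x, y, z axes, in that order (R = Rz(yaw) Ry(pitch) Rx(roll)).
In Python, from plant import ctrl gives the robot as it stands. Calls block until the motion is done:
- ctrl.movep(position, orientation): joint-space move of the TCP to a pose.
- ctrl.line_to(position, rot=None, speed=0.15, contact_N=None): straight line of the TCP; rot=None keeps the orientation; speed is the mean speed in m/s. With contact_N (N) it stops when the force on the tool has changed by that much, and returns True; else False.
- ctrl.move_j(angles): joint-space move.
- ctrl.open() and ctrl.grasp(f_grip=None): open the fingers fully, or close them until they stop; f_grip is the grip in N (None keeps the last).
- ctrl.hold(seconds).
- ctrl.solve_ik(position, orientation): joint angles nearest the present ones, or None.
- ctrl.state(): the state.
- ctrl.capture(name): name is "scene" or "side" or "wrist"; returns a dict with "pixels" (420x560x3 uint8, red, green, blue), "K" (3x3 intrinsics, pixels), "k1" (the pictures are not rectified: a ray, as slopes to the right and down, at radius r is drawn at 1 + k1 r^2 times it, then the intrinsics apply), "R" (3x3) and "t" (3): a world point X has camera coordinates R X + t. Camera axes: x right, y down, z forward; pixel columns grow to the right and rows downward; lengths in m; the calibration is good to about 2 mm. A picture is of the moment at which its call begins. There is no depth.
A pose or a line that the arm cannot do raises ctrl.PlanningError and nothing moves.
- ctrl.finish_job(): hands the job in; it is judged then, once.
The state is a dict: "time_s": time; "q": joint angles; "dq": joint speeds; "effort": joint torques, N m; "ee_pos": TCP position; "ee_rot": TCP orientation; "contact_force": force on the tool from outside, world axes, zero at the start; "ft_torque": the same for the moment, N m; "gripper_width": finger opening in m; "grasp_force": force on a finger pad.
Only numpy, scipy, OpenCV 4.12 (cv2) and the standard library are available. Lean on these libraries where they do the work, as an engineer would, in place of code of your own. Each camera call takes 0.05 s, during which the arm holds its last target. There are 200 camera calls.

## Working session

There is one attempt and no reset: what is moved stays moved. The work goes in short steps, each a Python script; the robot and the scene stay as the last script left them, time stands still between calls to the robot, and variables do not carry over. Pictures are saved under pics/ and viewed, at most 18 in all, crops included, and the job is handed in when it is done.

```bash
mkdir -p pics; ls; cat > h.py <<'E'
import numpy as np, cv2, sys
from plant import ctrl
def cap(name,fn=None):
    c=ctrl.capture(name)
    if fn: cv2.imwrite('pics/'+fn,cv2.cvtColor(c['pixels'],cv2.COLOR_RGB2BGR))
    return c
def ray(c,uv):
    K=np.array(c['K'],float); d=np.array([c['k1'],0,0,0,0],float)
    p=cv2.undistortPoints(np.array([[uv]],float),K,d)[0,0]
    R=np.array(c['R']);t=np.array(c['t'])
    return -R.T@t, R.T@np.array([p[0],p[1],1.])
def onz(c,uv,z):
    o,d=ray(c,uv); return o+d*(z-o[2])/d[2]
def proj(c,X):
    X=np.atleast_2d(np.array(X,float))
    rv=cv2.Rodrigues(np.array(c['R'],float))[0]
    return cv2.projectPoints(X,rv,np.array(c['t'],float),np.array(c['K'],float),np.array([c['k1'],0,0,0,0],float))[0][:,0]
E
python3 - <<'E'
from h import *
for n in ['scene','side','wrist']:
    c=cap(n,n+'0.png'); print(n,np.round(-np.array(c['R']).T@c['t'],3),np.round(np.array(c['R'])[2],2),c['K'][0][0],c['k1'])
print(ctrl.state()['ee_rot'],ctrl.state()['time_s'])
E
```

```text
pics
scene [ 0.099 -0.673  0.401] [ 0.46  0.8  -0.39] 415.7006957896818 0.03659203580130053
side [ 0.196 -0.88   0.477] [ 0.31  0.86 -0.4 ] 466.8229051086494 -0.138167246565097
wrist [0.071 0.55  0.375] [ 0.29 -0.08 -0.95] 312.78480266125575 -0.05358664238647266
[-1.79950570e+02 -1.31099654e-03  1.64770259e+02] 0.15
```

View pics/scene0.png

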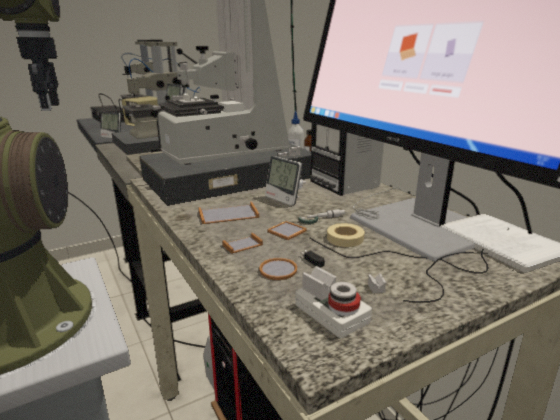

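View pics/side0.png

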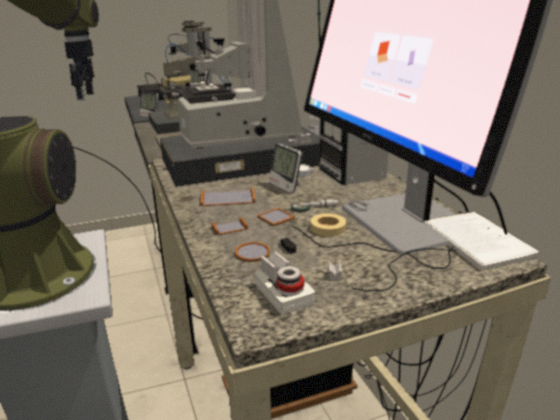

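View pics/wrist0.png

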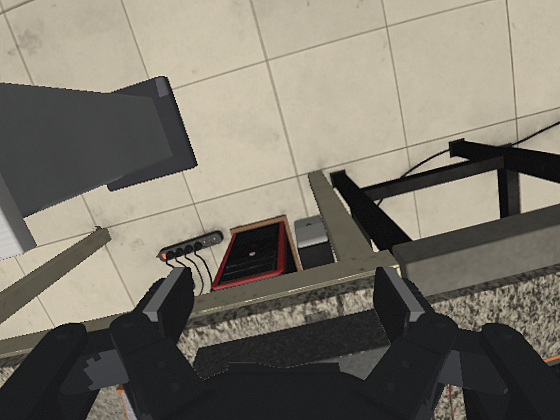

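Scene view: the pile is at (335,300), with the V block at (317,283) and the tin and ring at (344,297). The saucer is at (278,268), the small cradle or tray at (242,242) and (286,230), the large cradle at (228,213) and the plug at (314,258). 

Possible confusions:
- **V block:** the small one on the bench at (376,283) against the one on the box at (317,283). I choose the one on the box.
- **Ring:** the tape roll at (345,235) against the ring on the tin at (344,292). I choose the ring on the tin.
- **Square tray:** (286,230) against the small cradle at (242,242). I'll check these from above.

Next I get rough positions and move the wrist camera over the scene.

```bash
python3 - <<'E'
from h import *
c=cap('scene')
for n,uv,z in [('pile',(335,303),.027),('saucer',(278,268),.004),('A',(242,242),.004),('B',(286,230),.004),('big',(228,213),.004),('plug',(314,258),.007),('small v',(376,283),.01),('tape',(345,235),.01),('cardstand',(284,195),0),('monbase',(400,235),0)]:
    print(n,np.round(onz(c,uv,z),3))
# wrist cam offset in tool frame
from scipy.spatial.transform import Rotation as Ro
s=ctrl.state(); w=cap('wrist'); T=Ro.from_euler('xyz',s['ee_rot'],degrees=True).as_matrix()
print(np.round(T.T@(-np.array(w['R']).T@w['t']-s['ee_pos']),3), np.round(T.T@np.array(w['R']).T,2))
big=cv2.resize(cv2.imread('pics/scene0.png')[190:350,190:400],(788,600),interpolation=cv2.INTER_CUBIC); cv2.imwrite('pics/crop0.png',big)
E
```

```text
pile [ 0.442 -0.249  0.027]
saucer [ 0.44  -0.078  0.004]
A [0.428 0.056 0.004]
B [0.54  0.06  0.004]
big [0.468 0.221 0.004]
plug [ 0.517 -0.085  0.007]
small v [ 0.555 -0.218  0.01 ]
tape [ 0.63  -0.039  0.01 ]
cardstand [ 0.66  0.27 -0.  ]
monbase [ 0.748 -0.085  0.   ]
[ 0.076 -0.001 -0.144] [[ 0.   -0.95 -0.3 ]
 [ 1.    0.    0.  ]
 [-0.   -0.3   0.95]]
```

View pics/crop0.png

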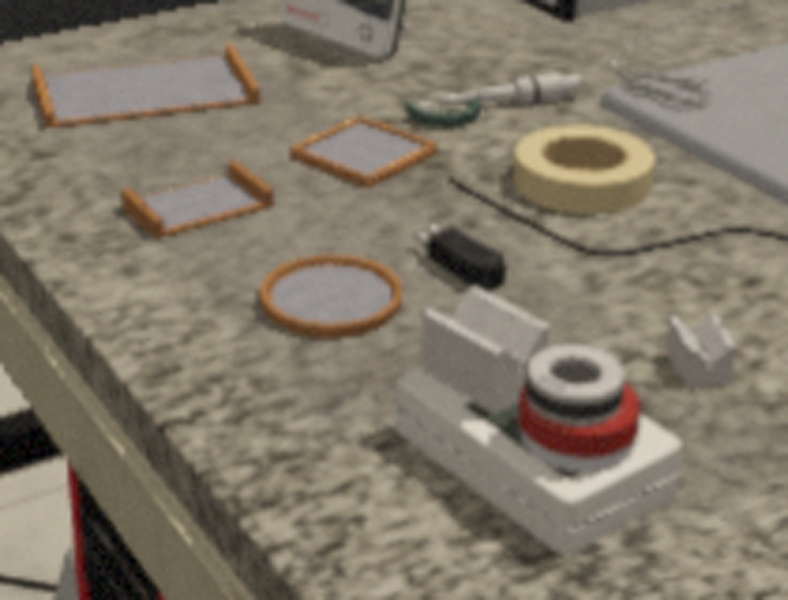

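The crop confirms it. The square tray is at (365,150), the small cradle at (197,200), the large cradle at (145,88), the saucer at (331,295) and the plug at (463,255). The listed V block is on the box at (485,345), and the small decoy is at (703,348). The listed ring sits on the red tin at (575,380).

```bash
python3 - <<'E'
from h import *
ctrl.movep([0.13,0.42,0.33],[180,0,165]); 
ctrl.movep([0.47,0.07,0.33],[180,0,180]); cap('wrist','w1.png')
ctrl.movep([0.45,-0.20,0.29],[180,0,180]); cap('wrist','w2.png')
print(ctrl.state()['time_s'],ctrl.state()['q'])
E
```

```text
3.8333 [-2.80902174e+01  7.37722627e+00  9.11476626e+01  1.19298158e-02
  8.14467397e+01 -1.18174620e+02]
```

View pics/w1.png

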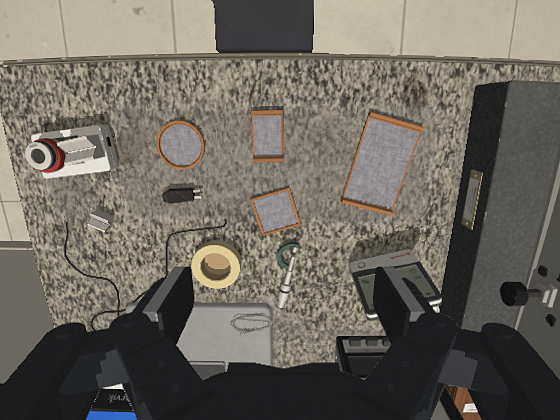

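View pics/w2.png

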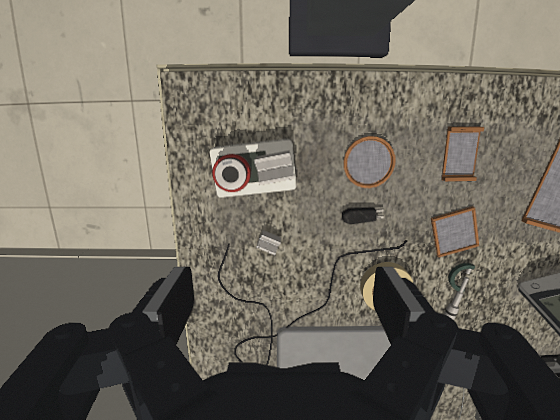

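w1 (TCP at y=0.07): saucer at (181,144), small cradle at (267,135), square tray at (275,210), large cradle at (383,163) with its lips at the top and bottom ends. w2: ring at (230,174), V block at (272,166), box corners at about (210,146), (292,140), (297,187), (217,197), and plug at (360,214). Next I measure by masks from here.

```bash
cat >> h.py <<'E'
def comps(m,amin=60):
    n,l,s,ce=cv2.connectedComponentsWithStats(m.astype(np.uint8),connectivity=8)
    return [(np.argwhere(l==i)[:,::-1],s[i]) for i in range(1,n) if s[i][4]>=amin]
def rect(c,px,z):
    h=cv2.convexHull(px.astype(np.float32))[:,0]
    W=np.array([onz(c,p,z)[:2] for p in h])*1000
    (cx,cy),(w,hh),a=cv2.minAreaRect(W.astype(np.float32)); (ex,ey),er=cv2.minEnclosingCircle(W.astype(np.float32))
    if w<hh: w,hh,a=hh,w,a+90   # a = direction of long side in world deg
    return dict(c=(round(cx,1),round(cy,1)),wh=(round(w,1),round(hh,1)),a=round((a+90)%180-90,1),circ=(round(ex,1),round(ey,1),round(er,1)))
def orange(c):
    h=cv2.cvtColor(c['pixels'],cv2.COLOR_RGB2HSV); return (h[...,0]>=6)&(h[...,0]<=18)&(h[...,1]>130)&(h[...,2]>90)
def red(c):
    h=cv2.cvtColor(c['pixels'],cv2.COLOR_RGB2HSV); return ((h[...,0]<5)|(h[...,0]>172))&(h[...,1]>120)&(h[...,2]>60)
E
python3 - <<'E'
from h import *
c=cap('wrist')
for p,s in comps(orange(c),25): print('or',s,p.mean(0).round(),rect(c,p,.008))
for p,s in comps(red(c),25): print('red',s,rect(c,p,.044))
v=cv2.cvtColor(c['pixels'],cv2.COLOR_RGB2HSV)
w=(v[...,2]>195)&(v[...,1]<40); w[:, :190]=0; w[260:]=0; w[:120]=0
for p,s in comps(w,25): print('white',s,rect(c,p,.027))
for n,uv,z in [('ring',(230,174),.060),('v',(272,166),.057)]: print(n,onz(c,uv,z).round(4))
cs=[onz(c,uv,.027)[:2]*1000 for uv in [(210,146),(292,140),(297,187),(217,197)]]; print(np.round(cs,1),np.mean(cs,0))
b=cv2.cvtColor(c['pixels'],cv2.COLOR_RGB2BGR)[125:210,195:308]; cv2.imwrite('pics/crop1.png',cv2.resize(b,None,fx=7,fy=7,interpolation=cv2.INTER_CUBIC))
E
```

```text
or [443 127  41  46 244] [460. 136.] {'c': (409.7, 34.2), 'wh': (77.8, 36.8), 'a': -38.5, 'circ': (419.9, 47.0, 38.9)}
or [344 136  51  51 464] [370. 159.] {'c': (437.3, -82.0), 'wh': (69.6, 68.6), 'a': -89.5, 'circ': (437.9, -82.2, 35.4)}
or [525 142  35  74 133] [543. 179.] {'c': (460.2, 174.5), 'wh': (110.5, 3.0), 'a': -14.3, 'circ': (460.1, 174.2, 55.2)}
or [445 177  31   4 111] [461. 179.] {'c': (459.9, 49.9), 'wh': (44.3, 4.3), 'a': -89.5, 'circ': (460.6, 49.9, 22.2)}
or [432 208  47  49 342] [455. 232.] {'c': (540.9, 56.4), 'wh': (65.5, 64.0), 'a': 17.1, 'circ': (540.2, 56.7, 44.7)}
or [526 220  34  12 125] [543. 225.] {'c': (529.9, 194.2), 'wh': (60.3, 7.8), 'a': 75.8, 'circ': (531.0, 193.9, 30.2)}
red [212 154  38  38 298] {'c': (446.7, -266.1), 'wh': (47.4, 46.9), 'a': -1.7, 'circ': (446.5, -265.5, 24.6)}
white [245 144  13   8  70] {'c': (417.2, -240.6), 'wh': (15.7, 8.5), 'a': -84.4, 'circ': (414.2, -240.8, 7.9)}
white [210 148  13  20 114] {'c': (426.6, -290.8), 'wh': (28.6, 12.7), 'a': -31.7, 'circ': (429.8, -285.7, 14.3)}
white [255 154  35   9  74] {'c': (429.8, -214.4), 'wh': (45.2, 2.8), 'a': -78.7, 'circ': (431.0, -214.1, 22.6)}
white [215 160  30  29 326] {'c': (453.3, -268.9), 'wh': (38.6, 34.9), 'a': -65.6, 'circ': (451.5, -269.9, 19.7)}
white [215 177  81  20 697] {'c': (468.4, -236.8), 'wh': (106.4, 18.7), 'a': -85.2, 'circ': (466.8, -237.1, 53.3)}
white [262 235  18   9  26] {'c': (544.0, -217.2), 'wh': (26.6, 1.9), 'a': 65.8, 'circ': (543.7, -217.1, 13.3)}
ring [ 0.4452 -0.264   0.06  ]
v [ 0.4359 -0.2131  0.057 ]
[[ 414.9 -293.8]
 [ 407.3 -188.3]
 [ 468.8 -181. ]
 [ 482.8 -288.7]] [ 443.45986719 -237.97843194]
```

View pics/crop1.png

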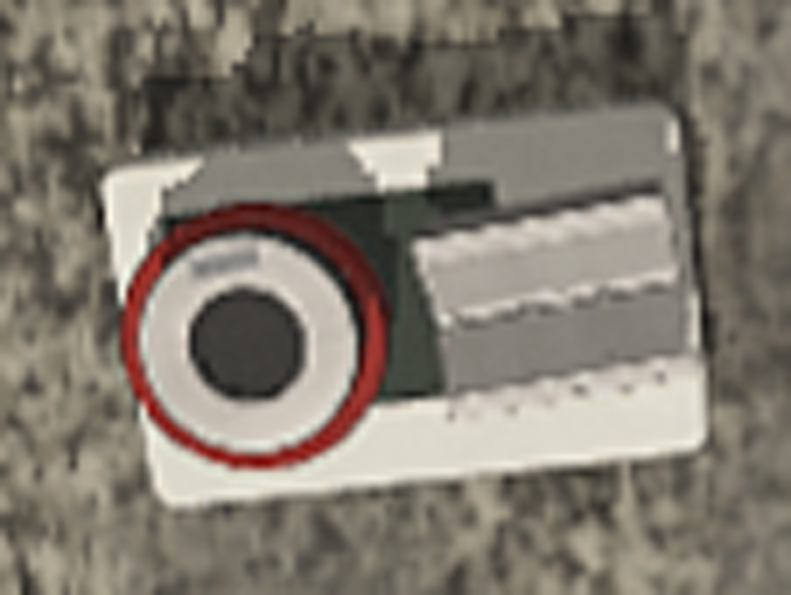

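Measurements fit the given sizes: saucer at (437.6,-82) with r≈35, tray at (541,56) measuring 65x64 and turned 17°, tin r≈24 at (446.6,-266), box long axis at -85°, V block at -79.5°. The crop shows the ring concentric on the tin at (248,348) and the V block's groove between its lands at y≈220 and y≈385. Ring first.

```bash
python3 - <<'E'
from h import *
c=cap('wrist')
o=comps(orange(c),25)
P=np.vstack([p for p,s in o if 438<p.mean(0)[0]<475 and p.mean(0)[1]<190]); print('smallcradle',rect(c,P,.010))
q=[onz(c,(195+u/7,125+v/7),.057)[:2]*1000 for u,v in [(413,240),(655,195),(683,362),(450,412)]]
print(np.round(q,1),np.mean(q,0).round(1)); q=[onz(c,(195+u/7,125+v/7),.027)[:2]*1000 for u,v in [(105,172),(680,106),(703,452),(163,503)]]; print(np.round(q,1),np.mean(q,0).round(1))
R=[180,0,95]
ctrl.movep([.446,-.264,.14],R)
print(ctrl.line_to([.446,-.264,.0495],contact_N=15))
ctrl.grasp(40); s=ctrl.state(); print(s['gripper_width'],s['grasp_force'],s['ee_pos'])
ctrl.line_to([.446,-.264,.14]); s=ctrl.state(); print(s['gripper_width'],s['grasp_force'],s['contact_force'],s['time_s'])
cap('scene','s1.png'); ctrl.movep([.541,.0,.16],[180,0,107]);cap('wrist','w3.png')
E
python3 -c "
import cv2
a=cv2.imread('pics/s1.png')[180:340,260:420];b=cv2.imread('pics/w3.png')
cv2.imwrite('pics/m1.png',cv2.hconcat([cv2.resize(a,(300,300)),cv2.resize(b,(400,300))]))"
```

```text
smallcradle {'c': (425.4, 45.5), 'wh': (72.7, 49.7), 'a': 0.7, 'circ': (425.5, 48.4, 42.3)}
[[ 427.8 -234.7]
 [ 420.  -193.1]
 [ 449.  -188. ]
 [ 458.  -228.9]] [ 438.7 -211.2]
[[ 419.5 -294.1]
 [ 407.5 -188.1]
 [ 472.4 -183.1]
 [ 482.6 -286.9]] [ 445.5 -238.1]
False
0.03546119057033736 39.24984252327704 [ 0.44621908 -0.26411344  0.05023015]
0.035641781835644495 40.068491008296405 [ 0.13212722  1.10762756 -1.2638139 ] 7.2083
```

View pics/m1.png

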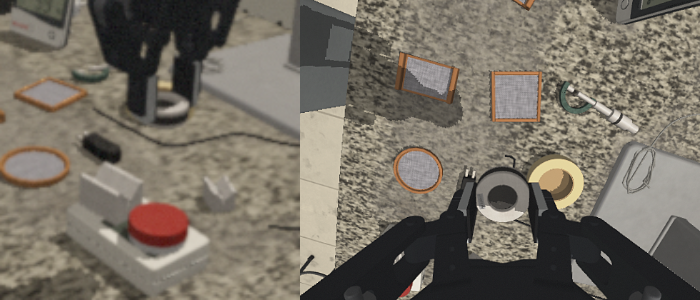

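The lift is good: about 1.3 N matches the 0.13 kg weight. The scene crop shows the tin and V block left in place. The wrist crop shows the ring between the fingers at (500,195), with the tray at (516,97) ahead. I check the ring's offset and tilt, the tray and the cradle from this view.

```bash
python3 - <<'E'
from h import *
c=cap('wrist'); s=ctrl.state(); print(s['ee_pos'],s['ee_rot'])
for p,_ in comps(orange(c),20): print(p.mean(0).round(),len(p),rect(c,p,.009))
E=s['ee_pos']; print(proj(c,[E[0],E[1],E[2]+.0105]),)
b=cv2.cvtColor(c['pixels'],cv2.COLOR_RGB2BGR)[200:340,190:370]; cv2.imwrite('pics/crop2.png',cv2.resize(b,None,fx=4,fy=4,interpolation=cv2.INTER_CUBIC))
E
```

```text
[ 0.54086267 -0.00128127  0.15980175] [-1.79977376e+02  4.87903968e-04  1.06892181e+02]
[316.   4.] 148 {'c': (517.6, 162.3), 'wh': (22.5, 8.4), 'a': 17.3, 'circ': (516.5, 165.9, 11.3)}
[175. 106.] 1079 {'c': (425.4, 46.6), 'wh': (75.9, 45.7), 'a': 1.2, 'circ': (425.2, 47.0, 43.4)}
[303. 132.] 1090 {'c': (541.8, 57.6), 'wh': (63.2, 62.4), 'a': 17.1, 'circ': (541.7, 57.6, 44.2)}
[162. 239.] 894 {'c': (438.5, -81.9), 'wh': (70.3, 70.0), 'a': 57.8, 'circ': (438.6, -81.8, 35.6)}
[[282.75516181 278.04217445]]
```

View pics/crop2.png

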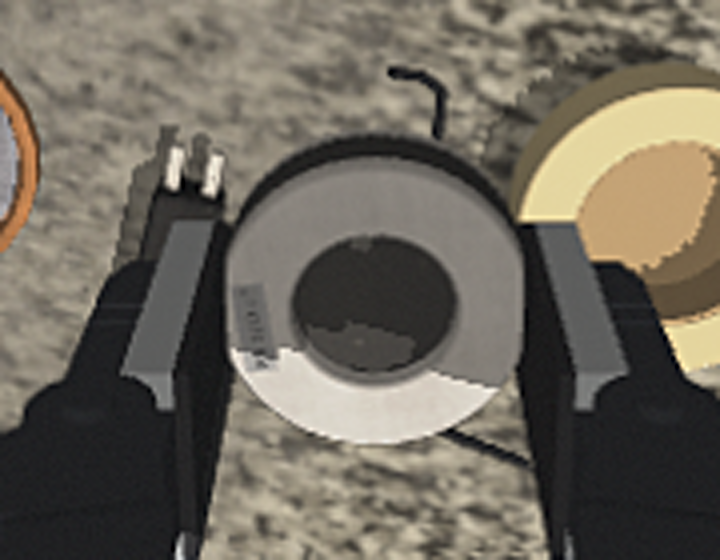

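The ring is level and centred between the pads, at crop (375,302), within about 1 mm of expected. I place it, then do the tin.

```bash
cat >> h.py <<'E'
def place(x,y,z,yaw,up=.15):
    ctrl.line_to([x,y,z+.02],[180,0,yaw]); r=ctrl.line_to([x,y,z-.0015],speed=.02,contact_N=4)
    s=ctrl.state(); print('contact',r,s['ee_pos'][2],s['contact_force'].round(1) if hasattr(s['contact_force'],'round') else s['contact_force'])
    ctrl.hold(.2); ctrl.open(); ctrl.hold(.2); ctrl.line_to([x,y,up]); print('t',ctrl.state()['time_s'])
def pick(x,y,z,yaw,f,up=.15):
    ctrl.movep([x,y,z+.09],[180,0,yaw]); r=ctrl.line_to([x,y,z],speed=.1,contact_N=15)
    ctrl.grasp(f); s=ctrl.state(); print('pick',r,s['gripper_width'],s['ee_pos'])
    ctrl.line_to([x,y,up],speed=.1); s=ctrl.state(); print(s['gripper_width'],s['grasp_force'],s['contact_force'],'t',s['time_s'])
E
python3 - <<'E'
from h import *
place(.5413,.057,.0082,107)
ctrl.movep([.446,-.20,.20],[180,0,95]); c=cap('wrist','w4.png')
for p,_ in comps(red(c),25): print('tin',rect(c,p,.046))
E
```

```text
contact True 0.008478926357053551 [-1.3 -0.1  6.3]
t 12.5083
tin {'c': (446.9, -264.2), 'wh': (49.2, 46.1), 'a': -84.9, 'circ': (446.9, -264.1, 25.2)}
```

View pics/w4.png

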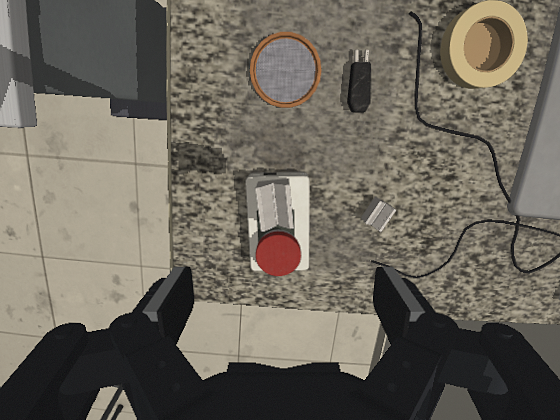

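The red tin is at (278,254) and undisturbed, the V block is at (274,205), and the box is beneath at (279,222). I take the tin to the saucer.

```bash
python3 - <<'E'
from h import *
pick(.4468,-.265,.033,95,35)
ctrl.movep([.438,-.14,.15],[180,0,95]); c=cap('wrist','w5.png'); E=ctrl.state()['ee_pos']
for p,_ in comps(red(c),100): print('tin',p.mean(0),rect(c,p,E[2]+.013),E)
E
```

```text
pick False 0.04589173042110199 [ 0.44693745 -0.26510405  0.0336421 ]
0.04593018433885595 35.87252927649388 [-0.1599368   0.61936305 -0.5952921 ] t 16.95
tin [283.117569   275.67489384] {'c': (438.4, -138.3), 'wh': (50.5, 46.1), 'a': -84.9, 'circ': (438.4, -138.3, 25.5)} [ 0.43813352 -0.14023666  0.14992733]
```

View pics/w5.png

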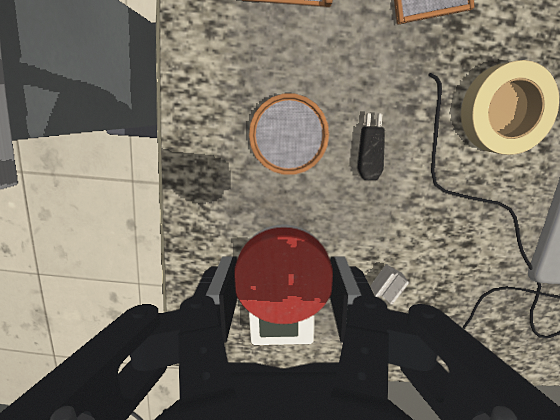

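The tin is held level and centred, at pixel (283,276), with the saucer ahead at (289,134) and the plug at (371,148). I turn the fingers away from the plug and place it. Then I look at the V block.

```bash
python3 - <<'E'
from h import *
ctrl.movep([.438,-.0825,.10],[180,0,140])
place(.438,-.0825,.0106,140)
ctrl.movep([.44,-.16,.18],[180,0,95]); c=cap('wrist','w6.png')
v=cv2.cvtColor(c['pixels'],cv2.COLOR_RGB2HSV)
w=(v[...,2]>150)&(v[...,1]<40);
for p,_ in comps(w,150): print(p.mean(0).round(),len(p),rect(c,p,.027))
for p,_ in comps(red(c),100): print('tin',p.mean(0),rect(c,p,.023))
for p,_ in comps(orange(c),100): print('or',p.mean(0),rect(c,p,.008))
b=cv2.cvtColor(c['pixels'],cv2.COLOR_RGB2BGR)[150:300,190:390]; cv2.imwrite('pics/crop3.png',cv2.resize(b,None,fx=4,fy=4,interpolation=cv2.INTER_CUBIC))
E
```

```text
contact True 0.010650940126272695 [-2.3  0.8  6.8]
t 21.7417
[155.   6.] 297 {'c': (313.5, -7.7), 'wh': (25.9, 14.0), 'a': 3.4, 'circ': (313.3, -6.7, 14.1)}
[  5. 122.] 750 {'c': (171.0, -108.7), 'wh': (68.2, 15.8), 'a': 81.4, 'circ': (172.7, -109.0, 34.5)}
[ 86. 145.] 3590 {'c': (243.5, -127.4), 'wh': (101.6, 47.9), 'a': 0.1, 'circ': (243.3, -131.4, 54.2)}
[151. 153.] 1108 {'c': (311.1, -130.4), 'wh': (41.7, 30.3), 'a': -89.2, 'circ': (311.5, -130.6, 25.2)}
[ 16. 218.] 2211 {'c': (160.3, -208.5), 'wh': (108.7, 46.8), 'a': 88.7, 'circ': (159.0, -208.3, 58.2)}
[ 87. 220.] 8098 {'c': (239.9, -208.3), 'wh': (109.3, 109.0), 'a': 0.0, 'circ': (239.7, -208.6, 76.3)}
[153. 225.] 2342 {'c': (311.3, -208.3), 'wh': (109.1, 30.7), 'a': -89.9, 'circ': (310.4, -208.0, 55.7)}
[291. 270.] 2497 {'c': (445.3, -239.4), 'wh': (107.9, 65.6), 'a': -83.7, 'circ': (445.5, -239.4, 61.1)}
[270. 253.] 792 {'c': (431.7, -223.8), 'wh': (54.2, 20.7), 'a': -78.5, 'circ': (431.8, -223.6, 28.6)}
[ 21. 303.] 2686 {'c': (155.4, -319.7), 'wh': (118.4, 63.3), 'a': 77.6, 'circ': (147.0, -317.6, 63.3)}
[ 89. 297.] 3031 {
[... 329 characters left out ...]
': (51.5, 38.1), 'a': -0.9, 'circ': (127.9, -394.1, 31.8)}
[355. 361.] 731 {'c': (541.4, -358.5), 'wh': (48.9, 42.7), 'a': -0.9, 'circ': (541.6, -356.5, 29.2)}
[208. 369.] 290 {'c': (370.7, -379.3), 'wh': (36.6, 28.0), 'a': 30.4, 'circ': (369.5, -379.5, 21.9)}
[102. 407.] 238 {'c': (230.1, -465.2), 'wh': (48.3, 23.3), 'a': 64.4, 'circ': (230.2, -465.2, 26.2)}
tin [288.75675676 112.13839702] {'c': (438.2, -82.9), 'wh': (46.2, 46.1), 'a': 5.3, 'circ': (438.0, -83.1, 23.7)}
or [404.75925926   2.62345679] {'c': (536.6, 22.2), 'wh': (35.4, 6.6), 'a': 6.9, 'circ': (536.6, 22.2, 18.0)}
or [287.7917505  109.62676056] {'c': (438.1, -82.2), 'wh': (70.2, 69.9), 'a': -13.1, 'circ': (438.1, -82.2, 35.5)}
```

View pics/crop3.png

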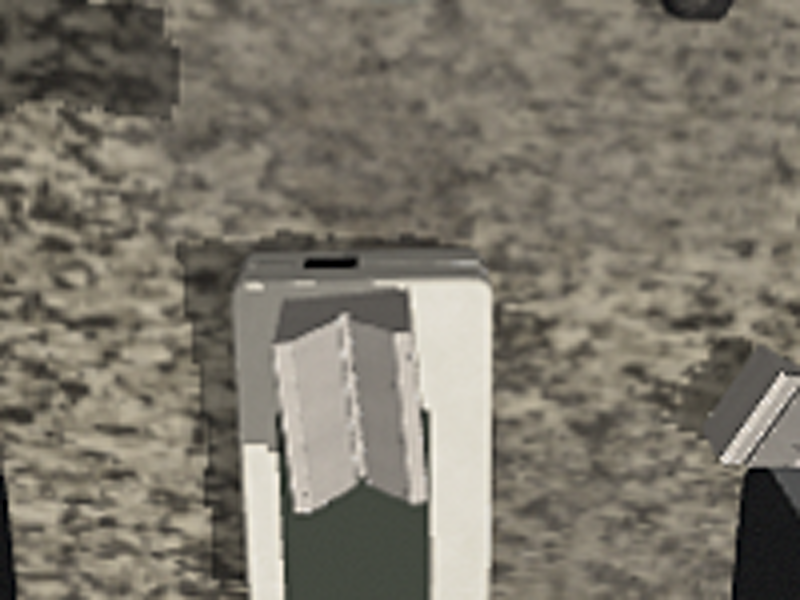

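The tin sits within 1 mm of the saucer's middle. The crop shows the V block's top corners at (275,347), (413,330), (427,500) and (297,513), with the groove up. The window is still partly under it, and the small decoy is at (765,420). I pick the V block.

```bash
python3 - <<'E'
from h import *
c=cap('wrist')
q=np.array([onz(c,(190+u/4,150+v/4),.057)[:2] for u,v in [(275,347),(413,330),(427,500),(297,513)]])
d=(q[0]+q[1]-q[2]-q[3]); a=np.degrees(np.arctan2(d[1],d[0])); m=q.mean(0)
print(q.round(4),m,a,np.linalg.norm(d)/2,np.linalg.norm(q[0]+q[3]-q[1]-q[2])/2)
assert abs(m[0]-.4387)<.005 and abs(m[1]+.2112)<.005 and 93<a<107
pick(m[0],m[1],.030,a,60)
ctrl.movep([.425,-.03,.16],[180,0,135]); ctrl.movep([.425,-.02,.16],[180,0,181-1]); c=cap('wrist','w7.png'); print(ctrl.state()['ee_pos'],ctrl.state()['time_s'])
for p,_ in comps(orange(c),20): print(p.mean(0).round(),len(p),rect(c,p,.010))
E
```

```text
[[ 0.4207 -0.1937]
 [ 0.4517 -0.1867]
 [ 0.4594 -0.2296]
 [ 0.4288 -0.236 ]] [ 0.44014152 -0.21151896] 100.5467940152917 0.04335293872218331 0.03156962576253075
pick False 0.031182422681596038 [ 0.44027089 -0.21160176  0.03034227]
0.030934665233439275 59.58957308437675 [ 0.05454785 -0.04002804 -4.18554831] t 25.85
[ 0.42506552 -0.02051954  0.15988238] 27.4167
[351. 175.] 551 {'c': (422.1, 46.0), 'wh': (65.7, 46.3), 'a': 0.0, 'circ': (422.1, 46.2, 39.5)}
[509. 207.] 962 {'c': (463.4, 213.4), 'wh': (131.6, 82.5), 'a': -14.4, 'circ': (464.3, 213.0, 74.9)}
[221. 204.] 875 {'c': (437.5, -82.1), 'wh': (70.1, 68.8), 'a': 89.9, 'circ': (437.6, -81.7, 35.5)}
[352. 229.] 226 {'c': (459.9, 47.9), 'wh': (44.6, 5.4), 'a': 89.7, 'circ': (460.4, 47.9, 22.3)}
[374. 280.] 246 {'c': (531.4, 69.9), 'wh': (57.8, 33.0), 'a': 17.3, 'circ': (532.0, 68.2, 32.4)}
[485. 290.] 325 {'c': (533.5, 202.0), 'wh': (83.7, 6.0), 'a': 75.6, 'circ': (534.2, 201.9, 41.9)}
```

View pics/w7.png

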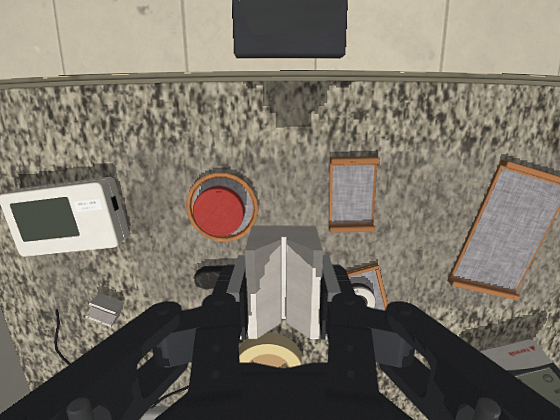

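The V block is held straight with its groove up at (283,270). The small cradle is at (352,192), the tin is well inside its saucer at (219,211), and the freed box is at (65,218). I place the V block, then measure the large cradle whole.

```bash
python3 - <<'E'
from h import *
ctrl.line_to([.4253,.0475,.08],[180,0,-179.5])
place(.4253,.0475,.0073,-179.5,up=.2)
ctrl.movep([.47,.12,.24],[180,0,180]); c=cap('wrist','w8.png')
o=comps(orange(c),15)
for p,_ in o: print(p.mean(0).round(),len(p),rect(c,p,.010))
P=np.vstack([p for p,_ in o if rect(c,p,.01)['c'][1]>140 and rect(c,p,.01)['c'][0]<560]); print('big .010',rect(c,P,.010),P.max(0)); print('z.012',rect(c,P,.012))
print(ctrl.state()['time_s'])
E
```

```text
contact True 0.007332734703296314 [-1.5  0.2  8.4]
t 32.1083
[225. 120.] 329 {'c': (420.1, 47.5), 'wh': (62.2, 45.7), 'a': 1.6, 'circ': (420.4, 47.4, 37.8)}
[371. 144.] 799 {'c': (464.1, 217.0), 'wh': (131.3, 85.1), 'a': -15.0, 'circ': (464.5, 217.6, 77.2)}
[118. 151.] 555 {'c': (437.9, -81.0), 'wh': (70.1, 69.8), 'a': -56.9, 'circ': (438.0, -81.0, 35.4)}
[216. 167.] 15 {'c': (455.3, 38.9), 'wh': (16.9, 0.0), 'a': 89.9, 'circ': (455.3, 38.9, 8.5)}
[224. 170.] 162 {'c': (459.6, 47.6), 'wh': (45.1, 5.3), 'a': -88.0, 'circ': (460.8, 47.6, 22.6)}
[235. 231.] 461 {'c': (540.4, 58.3), 'wh': (63.6, 63.3), 'a': 16.9, 'circ': (540.7, 58.2, 44.2)}
[346. 228.] 260 {'c': (532.9, 200.9), 'wh': (82.8, 5.5), 'a': 75.5, 'circ': (532.6, 201.0, 41.4)}
[345. 224.] 23 {'c': (527.2, 198.3), 'wh': (29.2, 1.0), 'a': 75.5, 'circ': (527.0, 198.3, 14.6)}
big .010 {'c': (468.0, 216.5), 'wh': (139.0, 85.2), 'a': -14.5, 'circ': (468.4, 217.0, 80.3)} [415 237]
z.012 {'c': (467.6, 216.0), 'wh': (138.3, 84.8), 'a': -14.5, 'circ': (468.0, 216.5, 79.9)}
32.625
```

View pics/w8.png

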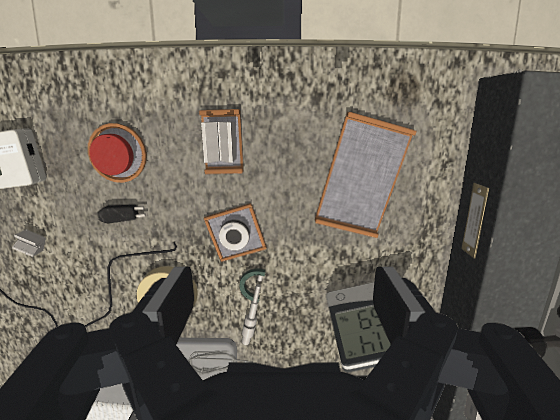

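All three placed things sit well: tin at (112,152), V block at (220,140), ring at (234,234), with the plug unmoved at (122,212). The large cradle measures 139x85 at (468,216.7), turned -14.5°. The box is clear, so it goes last.

```bash
python3 - <<'E'
from h import *
ctrl.movep([.445,-.18,.20],[180,0,96]); c=cap('wrist')
v=cv2.cvtColor(c['pixels'],cv2.COLOR_RGB2HSV); w=(v[...,2]>170)&(v[...,1]<45)
b=None
for p,_ in comps(w,1000):
    r=rect(c,p,.027)
    if abs(r['c'][0]-445)<20 and abs(r['c'][1]+239)<20: print(r); b=r
assert b and 104<b['wh'][0]<113 and 62<b['wh'][1]<70
x,y=np.array(b['c'])/1000; 
pick(x,y,.004,b['a']+180,40,up=.15)
ctrl.movep([.468,.10,.15],[180,0,150]); ctrl.movep([.468,.2167,.09],[180,0,165.5]); cap('wrist','w9.png'); print(ctrl.state()['gripper_width'],ctrl.state()['time_s'])
E
```

```text
{'c': (445.2, -238.9), 'wh': (105.6, 65.1), 'a': -83.7, 'circ': (444.9, -239.5, 60.7)}
pick False 0.06469497906421484 [ 0.44552137 -0.23909644  0.00476182]
0.06515282940800565 44.58346724510193 [ 0.24413115 -0.48637002 -1.25237186] t 37.3667
0.06519255746543448 39.2833
```

View pics/w9.png

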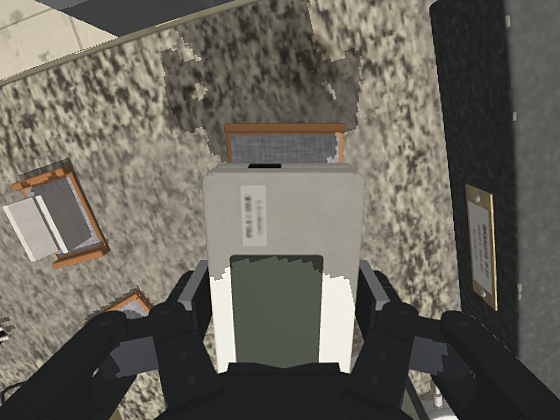

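The box is held squarely and aligned with the cradle, whose far lip shows at (285,128). I lower it and retreat.

```bash
python3 - <<'E'
from h import *
place(.468,.2167,.0086,165.5,up=.2)
ctrl.movep([.47,.09,.27],[180,0,180]); c=cap('wrist','w10.png')
v=cv2.cvtColor(c['pixels'],cv2.COLOR_RGB2HSV); w=(v[...,2]>150)&(v[...,1]<50)
for p,_ in comps(w,150):
    r=rect(c,p,.025)
    if 350<r['c'][0]<580 and -.12<r['c'][1]/1000<.3: print('w',p.mean(0).round(),r)
for p,_ in comps(red(c),100): print('tin',rect(c,p,.021))
for p,_ in comps(orange(c),20): print('o',rect(c,p,.010))
E
```

```text
contact True 0.008786081323856977 [-2.1 -1.6  6.5]
t 42.925
w [191.  81.] {'c': (358.9, -15.2), 'wh': (60.5, 42.6), 'a': -43.8, 'circ': (352.6, -21.3, 30.7)}
w [247. 140.] {'c': (425.3, 45.8), 'wh': (45.8, 32.5), 'a': 0.7, 'circ': (425.7, 46.3, 27.3)}
w [388. 169.] {'c': (469.1, 218.3), 'wh': (109.6, 67.4), 'a': -14.4, 'circ': (469.8, 217.9, 62.5)}
w [259. 228.] {'c': (540.4, 59.2), 'wh': (40.3, 36.5), 'a': 45.5, 'circ': (541.6, 55.3, 22.1)}
w [309. 256.] {'c': (577.3, 127.0), 'wh': (32.7, 28.7), 'a': -26.2, 'circ': (575.3, 125.4, 19.4)}
tin {'c': (438.7, -82.2), 'wh': (50.4, 46.2), 'a': 89.2, 'circ': (438.2, -81.9, 25.5)}
o {'c': (420.4, 46.9), 'wh': (63.1, 45.1), 'a': 1.5, 'circ': (420.4, 46.3, 38.2)}
o {'c': (464.2, 217.2), 'wh': (131.5, 85.1), 'a': -14.6, 'circ': (465.1, 217.7, 77.3)}
o {'c': (437.8, -81.5), 'wh': (69.8, 69.4), 'a': -48.2, 'circ': (438.4, -81.0, 35.5)}
o {'c': (459.1, 47.8), 'wh': (44.2, 5.2), 'a': 89.9, 'circ': (459.8, 47.8, 22.2)}
o {'c': (540.3, 57.8), 'wh': (63.7, 63.0), 'a': -72.9, 'circ': (540.7, 57.8, 43.9)}
o {'c': (531.7, 201.4), 'wh': (83.2, 7.9), 'a': 75.4, 'circ': (532.7, 201.2, 41.6)}
o {'c': (915.4, 433.2), 'wh': (29.1, 2.6), 'a': 85.9, 'circ': (916.6, 433.1, 14.6)}
```

View pics/w10.png

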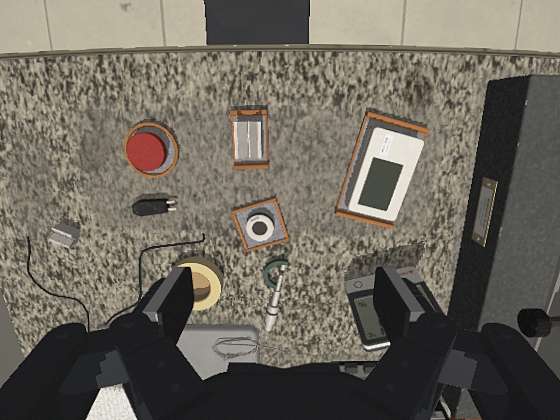

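The picture shows everything in place and centred within about 2 mm: tin (147,152), V block (250,138), ring (260,227), box (386,172) and the plug untouched at (152,206). The arm is clear, so I hand it in.

```bash
python3 -c "
from plant import ctrl
print(ctrl.finish_job())"
```

```text
the job is handed in; nothing more can be done
None
```

I've handed the job in: the ring, tin, V block and box each sit on their own place, within about 2 mm of the middle by the last picture. The box was lifted last, nothing was dropped, the plug stayed put, and it took about 44 s on the robot's clock.

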